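# Cull the faulty heating-block inserts from their case

### The job

Squeeze the two side tabs of the clear cover together to free it, lift it off the insert case and set it upright on the bench clear of the case. Then cull the two faulty aluminium inserts, the one with a broken-off corner and the short one: lift each out by its long sides, set it down on the bench, take it again by its two ends and lower it upright to the floor of the narrow white reject box without dropping it. Leave the three sound inserts standing in the case, disturb nothing else on the bench, and leave the cover standing on the bench.

Things in the scene. Friction and masses are not known exactly. Their poses are not given: they have to be found in the camera images.
- case: fixed grey base of the insert case, 340 mm long (y) x 80 mm wide (x), origin under its centre. Floor 4 mm thick; a rim (inside 33 x 317 mm, top 12 mm above the bench) holds a row of five inserts, long axes along y, 63 mm apart, ends almost touching. At mid-length on each long side a keeper (44 mm along y, 32 to 39 mm from the centre line, 14.5 mm high) hooks over the foot of a cover tab
- cover: clear plastic cover, open below, 330 mm long (y) x 46 mm wide (x) x 51 mm high, 0.14 kg; origin at the centre of its open underside, z up. It starts on the case floor, 4 mm above the bench, parallel to the case. A grey ribbed spring tab at mid-length of each long side (see joints) holds it by a foot, 35 mm from the centre line, caught under the case's keeper
- cover_grip (a point): point on the cover midway between its two tabs, 34 mm above the cover's underside: the height to squeeze at. The tabs are 40 mm long (y), reach from 2 to 45 mm above the underside, outer faces 60 mm apart (across x), 49 mm when fully pressed; that frees the cover, and it can be carried by the squeezed tabs
- tab_near (a joint): travel of the tab on the cover's -x side, m: 0 out, 0.0055 fully pressed in (about 5 N); springs back
- tab_far (a joint): travel of the tab on the cover's +x side, m: 0 out, 0.0055 fully pressed in (about 5 N); springs back
- insert_1: sound plain aluminium insert, a block 60 mm long (y) x 30 mm wide (x) x 40 mm high with three wells in its top, about 0.18 kg; origin at the centre of its underside, z up
- insert_2: sound insert, the same as insert_1
- insert_3: sound insert, the same as insert_1
- insert_chipped: faulty insert: 60 x 30 x 40 mm like the sound ones but with two wells left and one corner broken off over its full height (15 mm along y, 12 mm along x, at +x +y); its +y end face spans only x -15 to +3 mm. Origin at the centre of the underside of the unbroken block, y along its length, z up
- insert_short: faulty insert: only 44 mm long (y), 30 mm wide (x), 40 mm high, two wells; origin at the centre of its underside, z up
- reject_box: narrow white open-topped box fixed to the bench, 246 mm long (x) x 59 mm wide over its rim (y) x 62 mm high; inside 238 x 46 mm, floor 4 mm above the bench; origin under its centre. It holds both faulty inserts one behind the other, long axes along the box's. It is too narrow for fingers at an insert's long sides. It stands to the left or to the right of the case
- book: closed green lab book, 210 x 148 x 13 mm, lies fixed on the other side of the case from the reject box; origin under its centre
- timer: loose round kitchen-type timer, 62 mm across, 35 mm high, origin under its centre; a bystander
- agar_dish: loose petri dish of agar, 94 mm across, 17 mm high, origin under its centre; a bystander
- flask: loose blue squeeze bottle, 62 mm across, 90 mm high, origin under its centre; a bystander
- marker: loose red and white marker pen, 135 mm long (its y), lying on the book; a bystander

How it is judged:
By the outcome, as a careful person would: the job done as asked, in the order asked, and still so for the second after the job is handed in, with the robot touching nothing.
It also fails if it takes over 72 s, if anything falls off the work surface, if the arm or the gripper's body presses on something with over 40 N, if the wrist force passes 120 N, or if a joint passes its speed limit or range.

### The arm

A 6-joint arm with a two-finger parallel gripper is mounted at the origin on a cart in front of the work surface, level with it; the furniture and walls round the work are solid. World frame = base frame: x ahead of the robot, y to its left, z up, the work surface at z = 0. Lengths are in m, angles in degrees, forces in N, time in s.
With the tool pointing down it reaches from about 0.25 to 0.725 m from the base axis. Payload 9.7 kg.
Tool frame: the origin (TCP) lies midway between the tips of the shut fingers; the grasp point (between the pads) lies 19 mm behind it; z points along the fingers, y is the line along which they close (so a half turn about z gives the same grasp; the last joint's range is limited). The gripper opens to 85 mm and grips with 20 to 120 N. Pads are 22 mm wide; open, the fingers measure 114 mm over their backs; the gripper's body (76 mm by 85 mm) begins 54 mm behind the grasp point. The pads swing forward as they close: fully open they stand 13 mm farther back than shut.
Start: joints at [-64.515, 4.979, 10.078, 95.1, 0, 90], TCP at [0.237, -0.496, 0.231] pointing down, gripper open.
Joint ranges: [-179.16, 179.16], [-48.56, 103.87], [-65.8, 70.77], [-126.05, 130.52], [-82.76, 87.17], [-180, 180]. Speed limits (degrees/s): [127.2, 127.2, 147.25, 180, 180, 180].

### API

Orientations are given as [roll, pitch, yaw] about the fixed x, y, z axes, in that order (R = Rz(yaw) Ry(pitch) Rx(roll)).
In Python, from workcell import bot gives the robot as it stands.
- The arm moves only by the shell command python3 -m crank 'ROWS' [FORCE]. ROWS is JSON, a list of rows, each an object with "gripper": the finger opening in mm, from 0 to 85.4; "travel": the shift along the tool's x, y, z in mm, a list of three; "twist": the turn, a rotation vector about the tool's x, y, z in rad, a list of three. In form: [{"gripper": gripper, "travel": [tx, ty, tz], "twist": [rx, ry, rz]}, ...]. A call has 1 to 12 rows; each row shifts and turns the commanded pose from where the row before left it, along the tool's axes as they then stand; what a row does not reach is not made up. A row lasts 1/8 s, in which the tool goes at most 62.5 mm and 10.7 degrees, less where a joint would pass 70% of its speed; a pose out of reach is approached as far as the arm can. A call is refused whole if a number of a shift passes 62.5 or a number of a turn 0.188, either way. A call with a gripper value outside its range is refused whole. The fingers move at their own pace and stop on an object; FORCE is the grip in N (left out, the last holds). Time passes only in rows, so rows that do not move let the fingers close. It gives the time, the measured TCP pose, the force, the opening and the grip force at its end, in the units of the state.
- bot.get_obs(): the state, without advancing time (a new reading comes with each control period).
- bot.camera(name): name is "scene" or "top" or "wrist"; returns the picture (420x560x3 uint8, red, green, blue); there is no depth.
- bot.calibration(name): a dict with "vfov" (degrees; the focal length in pixels is half the picture's height over the tangent of half this angle, whatever the lens; pixels are square), "cx", "cy" (the principal point, pixels), "camera_from_world" (4x4, takes a point from world to camera coordinates). Camera axes: x right, y down, z forward; pixel columns grow to the right and rows downward; lengths in m; the calibration is good to about 2 mm. The wrist camera is an equidistant fisheye: a pixel r from the principal point sees the ray r / f radians off the axis. A picture is of the moment at which its call begins: read the wrist's pose just before it. calibration takes no time and is no camera call; for the wrist camera it gives the pose at the moment of the call.
- bot.job_done(): hands the job in; it is judged then, once.
The state is a dict: "time": time; "q": joint angles; "qd": joint speeds; "joint_efforts": joint torques, N m; "ee_pos": TCP position; "tcp_rot": TCP orientation; "wrist_force": force on the tool from outside, world axes, zero at the start; "torque": the same for the moment, N m; "opening": finger opening in m; "grasp_force": force on a finger pad.
Only numpy, scipy, OpenCV 4.12 (cv2) and the standard library are available. Lean on these libraries where they do the work, as an engineer would, in place of code of your own. Each camera call takes 0.05 s, during which the arm holds its last target. There are 200 camera calls.

## Working session

There is one attempt and no reset: what is moved stays moved. The work goes in short steps, Python scripts to look and compute and a shell command to move; the robot and the scene stay as the last step left them, time stands still between calls to the robot, and variables do not carry over. Pictures are saved under pics/ and viewed, at most 10 in all, crops included, and the job is handed in when it is done.

```bash
mkdir -p pics; ls; cat > h.py <<'E'
import numpy as np, cv2
from workcell import bot
from scipy.spatial.transform import Rotation as R
def snap(n,f):
    im=bot.camera(n); cv2.imwrite('pics/'+f,im[:,:,::-1]); return im
def ray(n,u,v,cal=None):
    c=cal or bot.calibration(n); f=210/np.tan(np.radians(c['vfov']/2))
    x,y=(u-c['cx'])/f,(v-c['cy'])/f
    if n=='wrist':
        r=np.hypot(x,y); s=np.sin(r)/r if r>1e-9 else 1; d=np.array([x*s,y*s,np.cos(r)])
    else: d=np.array([x,y,1.])
    M=np.array(c['camera_from_world']); Rt=M[:3,:3]
    return -Rt.T@M[:3,3], Rt.T@d
def at_z(n,u,v,z,cal=None):
    o,d=ray(n,u,v,cal); return (o+d*(z-o[2])/d[2]).round(4)
E
python3 - <<'E'
from h import *
o=bot.get_obs();print(o['time'],o['ee_pos'],o['tcp_rot'],o['opening'],o['wrist_force'])
a=snap('top','top0.png');b=snap('scene','scene0.png')
c=bot.calibration('top');print(c)
E
```

```text
pics
0.0 [ 0.23656116 -0.49627521  0.23058455] [-1.79924672e+02 -7.96029330e-04  2.54869672e+01] 0.08539130340726697 [-0.65234263  0.0876538  -0.13038792]
{'vfov': 43.79657633850607, 'cx': 281.31943691277405, 'cy': 201.17119944285307, 'camera_from_world': array([[ 0.0251941 , -0.99964108,  0.00910907, -0.04799196],
       [-0.99698821, -0.0257937 , -0.07313822,  0.63114431],
       [ 0.07334693, -0.00723899, -0.99728021,  1.45704655],
       [ 0.        ,  0.        ,  0.        ,  1.        ]])}
```

View pics/top0.png

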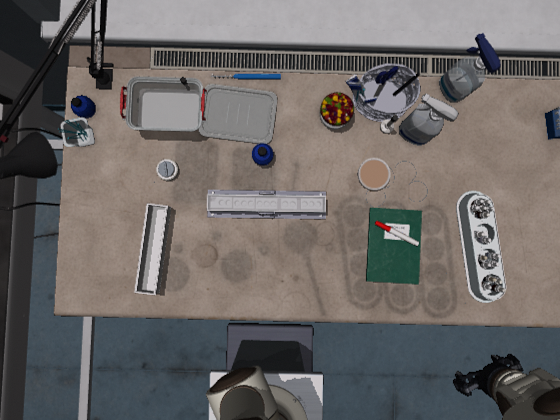

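View pics/scene0.png

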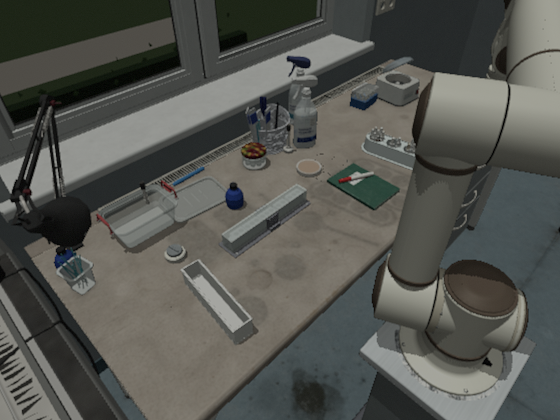

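The top view shows the case at about (267,204), the reject box at (153,249) on the robot's left, and the book at (395,246). The timer is at (167,170), the flask at (262,154) and the dish at (374,174). I'll enlarge the case and box.

```bash
python3 - <<'E'
from h import *
im=cv2.imread('pics/top0.png')
cv2.imwrite('pics/crop0.png',cv2.resize(im[140:300,130:330],(800,640)[:2],interpolation=cv2.INTER_CUBIC)[:600])
for n,u,v,z in [('case',267,204,.03),('box',153,249,.06),('flask',262,154,.08),('timer',167,169,.035),('dish',374,174,.017),('bookTL',370,208,.013),('bookBR',420,284,.013)]:
    print(n,at_z('top',u,v,z))
E
```

```text
case [0.6226 0.0083 0.03  ]
box [0.4891 0.3164 0.06  ]
flask [0.7563 0.0248 0.08  ]
timer [0.7139 0.2926 0.035 ]
dish [ 0.7174 -0.2951  0.017 ]
bookTL [ 0.6199 -0.2856  0.013 ]
bookBR [ 0.4083 -0.4298  0.013 ]
```

View pics/crop0.png

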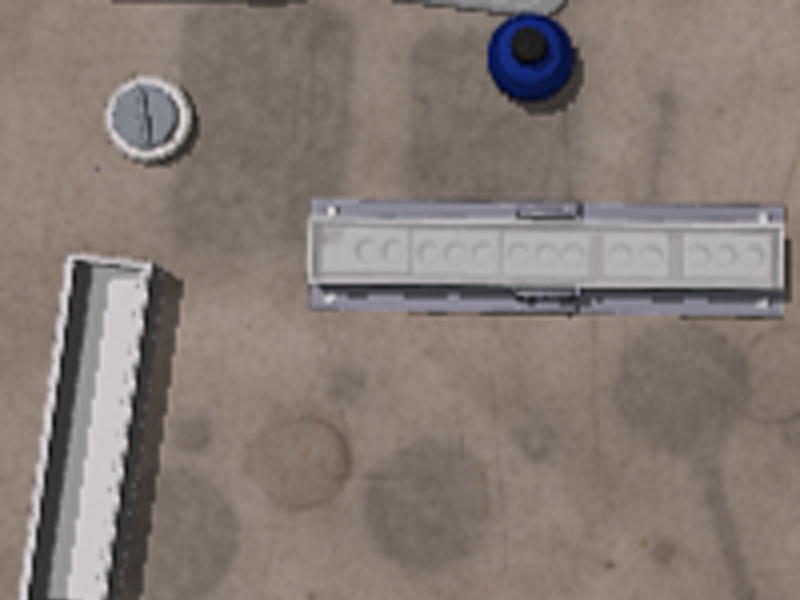

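The crop shows five inserts under the cover. The chipped one is at the left (+y) end, at crop (360,250), with the broken corner upper left (+x+y). The short one is fourth, at (635,255). The keepers are at about (548,210) and (545,300), and the box's far end is at (70–153,262). Next I'll turn these into positions and plan the approach.

```bash
cat >> h.py <<'E'
def wrap(a): return (a+180)%360-180
def plan(xyz,yaw,n,halfturn=False,pos=None,yaw0=None):
    """equal-step rows from the present pose to xyz/yaw (tool down)"""
    o=bot.get_obs(); p=np.array(o['ee_pos'] if pos is None else pos)
    y0=o['tcp_rot'][2] if yaw0 is None else yaw0
    d=(np.array(xyz)-p)*1000/n; dy=wrap(yaw-y0)
    for k in range(n):
        a=np.radians(y0+dy*k/n)
        t=[d[0]*np.cos(a)+d[1]*np.sin(a), d[0]*np.sin(a)-d[1]*np.cos(a), -d[2]]
        print(k,np.round(t,1),'rz',round(-np.radians(dy)/n,4))
E
python3 - <<'E'
from h import *
T=lambda x,y,z:at_z('top',130+x/4,140+y/4,z)
cs=[T(310,199,.004),T(783,206,.004),T(785,316,.004),T(310,308,.004)]
print('case',cs,np.mean(cs,0)); d=cs[0]-cs[1]; print(np.degrees(np.arctan2(-d[0],d[1])), [np.linalg.norm(cs[i]-cs[(i+1)%4]) for i in range(4)])
# box rim in the whole picture
bx=[at_z('top',u,v,.062) for u,v in [(147.5,204.5),(168.3,206.2),(157,294),(136,291.5)]]
print('box',bx,np.mean(bx,0),[np.linalg.norm(bx[i]-bx[(i+1)%4]) for i in range(4)])
d=bx[0]+bx[1]-bx[2]-bx[3];print('boxang',np.degrees(np.arctan2(d[1],d[0])))
c=cs[0]*0+np.mean(cs,0); plan([c[0],c[1],0.20],90,11)
E
```

```text
case [array([0.661 , 0.1807, 0.004 ]), array([ 0.6648, -0.1591,  0.004 ]), array([ 0.5857, -0.162 ,  0.004 ]), array([0.5827, 0.178 , 0.004 ])] [0.62355 0.0094  0.004  ]
0.6407147928259179 [np.float64(0.3398212471285455), np.float64(0.07915314270450664), np.float64(0.34001323503652026), np.float64(0.07834653789415334)]
box [array([0.6106, 0.3363, 0.062 ]), array([0.6074, 0.279 , 0.062 ]), array([0.3677, 0.2999, 0.062 ]), array([0.373 , 0.3571, 0.062 ])] [0.489675 0.318075 0.062   ] [np.float64(0.057389284714134535), np.float64(0.24060943456149014), np.float64(0.05744501719035339), np.float64(0.23850870005096253)]
boxang -4.993050013057347
0 [ 51.5 -26.4   2.8] rz -0.1024
1 [ 54.  -21.    2.8] rz -0.1024
2 [ 55.8 -15.3   2.8] rz -0.1024
3 [57.1 -9.6  2.8] rz -0.1024
4 [57.8 -3.7  2.8] rz -0.1024
5 [57.8  2.3  2.8] rz -0.1024
6 [57.3  8.2  2.8] rz -0.1024
7 [56.2 14.   2.8] rz -0.1024
8 [54.5 19.6  2.8] rz -0.1024
9 [52.2 25.1  2.8] rz -0.1024
10 [49.3 30.3  2.8] rz -0.1024
```

Case sizes agree with 340 × 80 mm: centre (0.6235, 0.0094), turned +0.6°. The box is centred at (0.490, 0.318), turned −5°. I'll move above the case.

```bash
python3 -m crank '[{"gripper":85,"travel":[51.5,-26.4,2],"twist":[0,0,-0.1024]},{"gripper":85,"travel":[54,-21,2],"twist":[0,0,-0.1024]},{"gripper":85,"travel":[55.8,-15.3,2],"twist":[0,0,-0.1024]},{"gripper":85,"travel":[57.1,-9.6,2],"twist":[0,0,-0.1024]},{"gripper":85,"travel":[57.8,-3.7,2],"twist":[0,0,-0.1024]},{"gripper":85,"travel":[57.8,2.3,2],"twist":[0,0,-0.1024]},{"gripper":85,"travel":[57.3,8.2,2],"twist":[0,0,-0.1024]},{"gripper":85,"travel":[56.2,14,2],"twist":[0,0,-0.1024]},{"gripper":85,"travel":[54.5,19.6,2],"twist":[0,0,-0.1024]},{"gripper":85,"travel":[52.2,25.1,2],"twist":[0,0,-0.1024]},{"gripper":85,"travel":[49.3,30.3,2],"twist":[0,0,-0.1124]},{"gripper":85,"travel":[0,0,0],"twist":[0,0,0]}]' 40
python3 - <<'E'
from h import *
o=bot.get_obs();print(o['ee_pos'],o['tcp_rot'],o['wrist_force'])
c=bot.calibration('wrist');import pickle;pickle.dump(c,open('w1.pkl','wb'));snap('wrist','w1.png');print(c['vfov'],c['cx'],c['cy'])
E
```

```text
time: 1.6
ee_pos: [0.6247, 0.0125, 0.207]
tcp_rot: [-179.8, -0.0, 90.9]
wrist_force: [-0.7, -0.1, 0.3]
opening: 0.0849
grasp_force: 0.0
[0.6246513  0.01253851 0.20695491] [-1.79837352e+02 -2.46967408e-02  9.08953718e+01] [-0.73640069 -0.13939518  0.3327857 ]
65.70646984690485 275.69268755096857 205.16092646207375
```

View pics/w1.png

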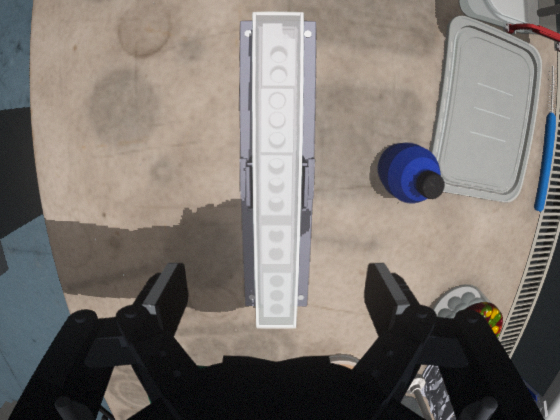

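The wrist view shows the case's base corners at (241,21), (314,22), (243,305) and (309,305). The cover top corners are at (254,12), (303,13), (295,327) and (257,327), and the keepers are at rows 158–207.

```bash
python3 - <<'E'
from h import *
import pickle;c=pickle.load(open('w1.pkl','rb'))
W=lambda u,v,z:at_z('wrist',u,v,z,c)
for n,z,P in [('base',.004,[(241,21),(314,22),(309,305),(243,305)]),('top',.055,[(254,12),(303,13),(295,327),(257,327)]),('keep',.0145,[(246,158),(312,157),(309,208),(246,207)])]:
    p=[W(u,v,z) for u,v in P];print(n,p,np.mean(p,0)); d=p[0]+p[1]-p[2]-p[3];print(np.degrees(np.arctan2(-d[0],d[1])))
E
```

```text
base [array([0.5845, 0.1812, 0.004 ]), array([0.6607, 0.1813, 0.004 ]), array([ 0.6686, -0.1548,  0.004 ]), array([ 0.5835, -0.1563,  0.004 ])] [0.624325 0.01285  0.004   ]
0.5868869536586216
top [array([0.6017, 0.1765, 0.055 ]), array([0.6452, 0.1763, 0.055 ]), array([ 0.6479, -0.1501,  0.055 ]), array([ 0.6044, -0.1508,  0.055 ])] [0.6248   0.012975 0.055   ]
0.4732907634095331
keep [array([0.5919, 0.0345, 0.0145]), array([0.6608, 0.0367, 0.0145]), array([ 0.66  , -0.0195,  0.0145]), array([ 0.5914, -0.0194,  0.0145])] [0.626025 0.008075 0.0145  ]
-0.6764854878892663
```

Cover centre is (0.6245, 0.012), right below the tool. I'll descend and squeeze the tabs.

```bash
python3 -m crank '[{"gripper":85,"travel":[0,0,45],"twist":[0,0,0.006]},{"gripper":85,"travel":[0,0,50],"twist":[0,0,0]},{"gripper":85,"travel":[0,0,50],"twist":[0,0,0]},{"gripper":85,"travel":[0,0,30],"twist":[0,0,0]},{"gripper":85,"travel":[0,0,16],"twist":[0,0,0]},{"gripper":85,"travel":[0,0,0],"twist":[0,0,0]},{"gripper":40,"travel":[0,0,0],"twist":[0,0,0]},{"gripper":40,"travel":[0,0,0],"twist":[0,0,0]},{"gripper":40,"travel":[0,0,0],"twist":[0,0,0]},{"gripper":40,"travel":[0,0,0],"twist":[0,0,0]},{"gripper":40,"travel":[0,0,0],"twist":[0,0,0]},{"gripper":40,"travel":[0,0,0],"twist":[0,0,0]}]' 40
```

```text
time: 3.15
ee_pos: [0.625, 0.0093, 0.0213]
tcp_rot: [179.8, 0.0, 90.3]
wrist_force: [-1.5, -2.1, 12.5]
opening: 0.0461
grasp_force: 41.8
```

```bash
python3 -m crank '[{"gripper":40,"travel":[0,0,-6],"twist":[0,0,0]},{"gripper":40,"travel":[0,0,-10],"twist":[0,0,0]},{"gripper":40,"travel":[0,0,-10],"twist":[0,0,0]},{"gripper":40,"travel":[0,0,-10],"twist":[0,0,0]},{"gripper":40,"travel":[0,0,0],"twist":[0,0,0]}]' 40
python3 - <<'E'
from h import *
o=bot.get_obs();print(o['ee_pos'],o['tcp_rot'],o['wrist_force'],o['torque'])
a=snap('scene','s1.png');b=snap('wrist','w2.png')
cv2.imwrite('pics/m1.png',np.hstack([cv2.resize(a[170:260,200:340],(420,270))[:,:,::-1],cv2.resize(b,(360,270))[:,:,::-1]]))
E
```

```text
time: 3.78
ee_pos: [0.624, 0.0094, 0.0554]
tcp_rot: [179.9, -0.0, 90.3]
wrist_force: [-0.2, 0.2, -1.8]
opening: 0.0466
grasp_force: 44.0
[0.62401205 0.009397   0.05542602] [ 1.79915656e+02 -3.89628401e-03  9.02514072e+01] [-0.20621318  0.17380667 -1.84510534] [-0.0544909   0.0186026   0.00815799]
```

View pics/m1.png

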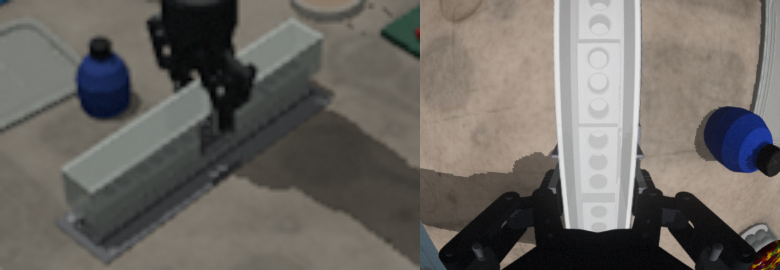

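The scene and wrist views show the cover hanging level, about 34 mm up, with the inserts left in the case. Next I'll raise it, carry it in front of the case and lower it.

```bash
python3 -m crank '[{"gripper":40,"travel":[0,0,-20],"twist":[0,0,0]},{"gripper":40,"travel":[0,0,-35],"twist":[0,0,0]},{"gripper":40,"travel":[-7,-17,-5],"twist":[0,0,0]},{"gripper":40,"travel":[-16,-39,0],"twist":[0,0,0]},{"gripper":40,"travel":[-16,-39,0],"twist":[0,0,0]},{"gripper":40,"travel":[-16,-39,0],"twist":[0,0,0]},{"gripper":40,"travel":[-16,-39,0],"twist":[0,0,0]},{"gripper":40,"travel":[-8,-21,10],"twist":[0,0,0]},{"gripper":40,"travel":[0,0,30],"twist":[0,0,0]},{"gripper":40,"travel":[0,0,30],"twist":[0,0,0]},{"gripper":40,"travel":[0,0,14],"twist":[0,0,0]},{"gripper":40,"travel":[0,0,0],"twist":[0,0,0]}]' 40
```

```text
time: 5.38
ee_pos: [0.4296, -0.0704, 0.0304]
tcp_rot: [-180.0, -0.0, 90.3]
wrist_force: [-0.2, -0.4, -1.4]
opening: 0.046
grasp_force: 43.9
```

```bash
python3 -m crank '[{"gripper":40,"travel":[0,0,8],"twist":[0,0,0]},{"gripper":40,"travel":[0,0,4],"twist":[0,0,0]},{"gripper":40,"travel":[0,0,1],"twist":[0,0,0]},{"gripper":40,"travel":[0,0,0],"twist":[0,0,0]}]' 40
```

```text
time: 5.88
ee_pos: [0.43, -0.0705, 0.0176]
tcp_rot: [180.0, 0.0, 90.3]
wrist_force: [0.1, 0.7, -1.6]
opening: 0.046
grasp_force: 44.0
```

```bash
python3 -m crank '[{"gripper":40,"travel":[0,0,2],"twist":[0,0,0]},{"gripper":40,"travel":[0,0,0],"twist":[0,0,0]}]' 40;python3 -m crank '[{"gripper":40,"travel":[0,0,2],"twist":[0,0,0]},{"gripper":40,"travel":[0,0,0],"twist":[0,0,0]}]' 40
```

```text
time: 6.12
ee_pos: [0.4301, -0.0705, 0.0173]
tcp_rot: [179.9, 0.0, 90.3]
wrist_force: [-8.6, 1.3, 18.8]
opening: 0.046
grasp_force: 49.5
time: 6.38
ee_pos: [0.4302, -0.0706, 0.0171]
tcp_rot: [179.9, 0.0, 90.3]
wrist_force: [-18.0, 2.1, 38.6]
opening: 0.0459
grasp_force: 54.7
```

Seated on the bench. I'll unload, release, rise, and go above the chipped insert.

```bash
python3 -m crank '[{"gripper":40,"travel":[0,0,-3.6],"twist":[0,0,0]},{"gripper":65,"travel":[0,0,0],"twist":[0,0,0]},{"gripper":85,"travel":[0,0,0],"twist":[0,0,0]},{"gripper":85,"travel":[0,0,0],"twist":[0,0,0]},{"gripper":85,"travel":[0,0,0],"twist":[0,0,0]},{"gripper":85,"travel":[0,0,-10],"twist":[0,0,0]},{"gripper":85,"travel":[0,0,-40],"twist":[0,0,0]},{"gripper":85,"travel":[0,0,-60],"twist":[0,0,0]},{"gripper":85,"travel":[0,0,-60],"twist":[0,0,0]}]' 40
python3 -m crank '[{"gripper":85,"travel":[41,39,0],"twist":[0,0,0]},{"gripper":85,"travel":[41,39,0],"twist":[0,0,0]},{"gripper":85,"travel":[41,39,0],"twist":[0,0,0]},{"gripper":85,"travel":[41,39,0],"twist":[0,0,0]},{"gripper":85,"travel":[41,38,0],"twist":[0,0,0]},{"gripper":85,"travel":[0,0,0],"twist":[0,0,0]},{"gripper":85,"travel":[0,0,0],"twist":[0,0,0]}]' 40
python3 - <<'E'
from h import *
o=bot.get_obs();print(o['ee_pos'],o['tcp_rot'])
c=bot.calibration('wrist');import pickle;pickle.dump(c,open('w3.pkl','wb'));a=snap('wrist','w3.png');b=snap('top','t3.png')
cv2.imwrite('pics/m3.png',np.hstack([a,cv2.resize(b[130:290,180:340],(240,240)) if 0 else cv2.copyMakeBorder(cv2.resize(b[160:270,140:345],(240,130)),0,290,0,0,0)])[:,:,::-1])
E
```

```text
time: 7.5
ee_pos: [0.4295, -0.0704, 0.1893]
tcp_rot: [180.0, 0.0, 90.3]
wrist_force: [1.3, -0.1, 0.2]
opening: 0.0848
grasp_force: 0.0
time: 8.38
ee_pos: [0.6227, 0.1353, 0.187]
tcp_rot: [-180.0, 0.0, 90.3]
wrist_force: [-0.1, 0.2, -0.2]
opening: 0.0853
grasp_force: 0.0
[0.6227119  0.1352622  0.18702483] [-1.79969169e+02  1.60864342e-02  9.02753415e+01]
```

View pics/m3.png

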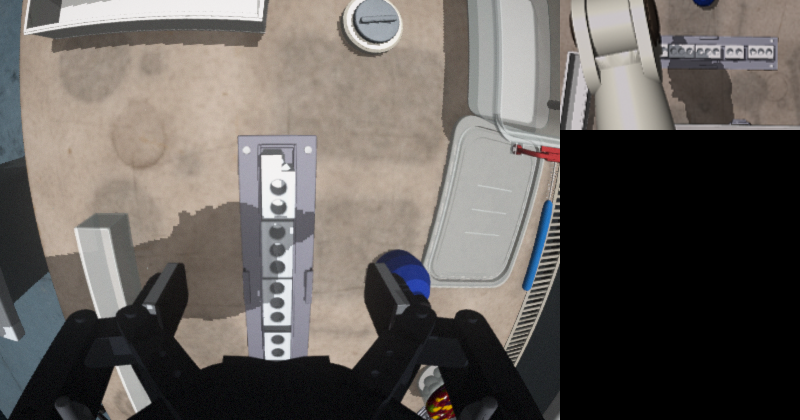

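The wrist view shows the cover standing upright at lower left, (80–128, 215+). The chipped insert's top spans columns 261–295, rows 153–219, with its corner missing at upper right; the case's end corners are (238,136) and (316,136). Box edges are at the top left.

```bash
python3 - <<'E'
from h import *
import pickle;c=pickle.load(open('w3.pkl','rb'))
W=lambda u,v,z:at_z('wrist',u,v,z,c)
print('chip',[W(u,v,.044) for u,v in [(261,153.5),(261,219),(294.5,219)]])
print('ins2 far',[W(u,v,.044) for u,v in [(261,221),(294,221),(262,279),(292,279),(262,331),(291,332)]])
print('base',[W(u,v,.004) for u,v in [(238,136),(316,136)]])
print('cover',[W(u,v,.051) for u,v in [(77,228),(124,226)]])
E
```

```text
chip [array([0.6086, 0.1699, 0.044 ]), array([0.6081, 0.1082, 0.044 ]), array([0.6395, 0.1083, 0.044 ])]
ins2 far [array([0.6081, 0.1062, 0.044 ]), array([0.6391, 0.1063, 0.044 ]), array([0.6082, 0.0429, 0.044 ]), array([0.6387, 0.0431, 0.044 ]), array([ 0.6071, -0.0265,  0.044 ]), array([ 0.6396, -0.0279,  0.044 ])]
base [array([0.5838, 0.1816, 0.004 ]), array([0.662, 0.182, 0.004])]
cover [array([0.4108, 0.0977, 0.051 ]), array([0.4708, 0.1017, 0.051 ])]
```

```bash
python3 -m crank '[{"gripper":60,"travel":[1,0.8,45],"twist":[0,0,0]},{"gripper":60,"travel":[0,0,50],"twist":[0,0,0]},{"gripper":60,"travel":[0,0,45],"twist":[0,0,0]},{"gripper":60,"travel":[0,0,22],"twist":[0,0,0]},{"gripper":60,"travel":[0,0,9],"twist":[0,0,0]},{"gripper":60,"travel":[0,0,0],"twist":[0,0,0]},{"gripper":20,"travel":[0,0,0],"twist":[0,0,0]},{"gripper":20,"travel":[0,0,0],"twist":[0,0,0]},{"gripper":20,"travel":[0,0,0],"twist":[0,0,0]},{"gripper":20,"travel":[0,0,0],"twist":[0,0,0]},{"gripper":20,"travel":[0,0,0],"twist":[0,0,0]}]' 60
```

```text
time: 9.85
ee_pos: [0.6247, 0.1365, 0.0176]
tcp_rot: [179.9, -0.0, 90.3]
wrist_force: [-0.9, -0.6, 6.9]
opening: 0.0289
grasp_force: 60.5
```

```bash
python3 -m crank '[{"gripper":20,"travel":[0,0,-10],"twist":[0,0,0]},{"gripper":20,"travel":[0,0,-35],"twist":[0,0,0]},{"gripper":20,"travel":[0,0,-25],"twist":[0,0,0]},{"gripper":20,"travel":[13.4,-31,0],"twist":[0,0,0]},{"gripper":20,"travel":[13.4,-31,0],"twist":[0,0,0]},{"gripper":20,"travel":[13.4,-31,0],"twist":[0,0,0]},{"gripper":20,"travel":[13.4,-31,0],"twist":[0,0,0]},{"gripper":20,"travel":[0,0,30],"twist":[0,0,0]},{"gripper":20,"travel":[0,0,28],"twist":[0,0,0]},{"gripper":20,"travel":[0,0,8],"twist":[0,0,0]},{"gripper":20,"travel":[0,0,2],"twist":[0,0,0]},{"gripper":20,"travel":[0,0,0],"twist":[0,0,0]}]' 60
```

```text
time: 11.35
ee_pos: [0.5001, 0.1896, 0.0189]
tcp_rot: [179.9, -0.0, 90.2]
wrist_force: [1.0, -0.0, -1.7]
opening: 0.0292
grasp_force: 60.0
```

```bash
python3 -m crank '[{"gripper":20,"travel":[0,0,2],"twist":[0,0,0]},{"gripper":20,"travel":[0,0,0],"twist":[0,0,0]}]' 60
```

```text
time: 11.6
ee_pos: [0.4998, 0.1895, 0.0162]
tcp_rot: [180.0, -0.0, 90.2]
wrist_force: [-0.8, 0.5, -2.4]
opening: 0.029
grasp_force: 60.0
```

```bash
python3 -m crank '[{"gripper":20,"travel":[0,0,1.5],"twist":[0,0,0]},{"gripper":20,"travel":[0,0,0],"twist":[0,0,0]}]' 60; python3 -m crank '[{"gripper":20,"travel":[0,0,1],"twist":[0,0,0]},{"gripper":20,"travel":[0,0,0],"twist":[0,0,0]}]' 60
```

```text
time: 11.85
ee_pos: [0.4995, 0.1894, 0.0143]
tcp_rot: [-180.0, 0.0, 90.3]
wrist_force: [0.1, -0.4, -1.9]
opening: 0.0287
grasp_force: 60.1
time: 12.1
ee_pos: [0.4996, 0.1894, 0.0136]
tcp_rot: [180.0, -0.0, 90.3]
wrist_force: [-0.7, -0.8, 0.5]
opening: 0.0294
grasp_force: 60.3
```

```bash
python3 -m crank '[{"gripper":40,"travel":[0,0,0],"twist":[0,0,0]},{"gripper":50,"travel":[0,0,0],"twist":[0,0,0]},{"gripper":60,"travel":[0,0,-20],"twist":[0,0,0]},{"gripper":85,"travel":[0,0,-50],"twist":[0,0,0]},{"gripper":85,"travel":[0,0,-50],"twist":[0,0,0]},{"gripper":85,"travel":[0,0,-30],"twist":[0,0,0]},{"gripper":85,"travel":[0,0,0],"twist":[0,0,0]}]' 60
python3 - <<'E'
from h import *
o=bot.get_obs();print(o['ee_pos'],o['tcp_rot'])
c=bot.calibration('wrist');import pickle;pickle.dump(c,open('w4.pkl','wb'));snap('wrist','w4.png')
E
```

```text
time: 12.98
ee_pos: [0.5007, 0.1899, 0.1661]
tcp_rot: [179.8, -0.1, 90.2]
wrist_force: [0.1, -0.3, -0.2]
opening: 0.0848
grasp_force: 0.0
[0.50070578 0.18987736 0.16613209] [ 1.79752241e+02 -9.40334829e-02  9.02493616e+01]
```

View pics/w4.png

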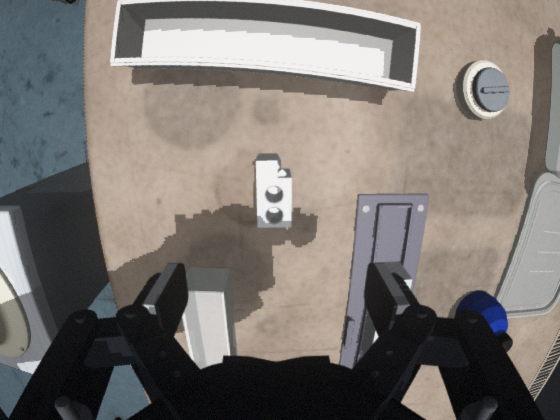

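The chipped insert stands upright at (257–291, 154–227), notch at upper right. Box rim corners are (119,0), (111,66), (414,90) and (419,22); the cover is still standing.

```bash
python3 - <<'E'
from h import *
import pickle;c=pickle.load(open('w4.pkl','rb'))
W=lambda u,v,z:at_z('wrist',u,v,z,c)
print('chip',[W(u,v,.040) for u,v in [(257,154.5),(257,227),(291.5,226)]])
p=[W(u,v,.062) for u,v in [(119,1),(111,66),(414,90),(419,22)]]
print('box',p,np.mean(p,0),[round(np.linalg.norm(p[i]-p[(i+1)%4]),4) for i in range(4)])
d=p[2]+p[3]-p[0]-p[1];print(np.degrees(np.arctan2(d[1],d[0])))
E
```

```text
chip [array([0.4847, 0.2266, 0.04  ]), array([0.4839, 0.1618, 0.04  ]), array([0.5146, 0.1628, 0.04  ])]
box [array([0.3732, 0.3623, 0.062 ]), array([0.3672, 0.3068, 0.062 ]), array([0.6093, 0.2852, 0.062 ]), array([0.6136, 0.3425, 0.062 ])] [0.490825 0.3242   0.062   ] [np.float64(0.0558), np.float64(0.2431), np.float64(0.0575), np.float64(0.2412)]
-4.90414448674431
```

```bash
python3 -m crank '[{"gripper":85,"travel":[3,-7,0],"twist":[0,0,0.157]},{"gripper":85,"travel":[0,0,0],"twist":[0,0,0.157]},{"gripper":85,"travel":[0,0,0],"twist":[0,0,0.157]},{"gripper":85,"travel":[0,0,0],"twist":[0,0,0.157]},{"gripper":85,"travel":[0,0,0],"twist":[0,0,0.157]},{"gripper":85,"travel":[0,0,0],"twist":[0,0,0.157]},{"gripper":85,"travel":[0,0,0],"twist":[0,0,0.157]},{"gripper":85,"travel":[0,0,0],"twist":[0,0,0.157]},{"gripper":85,"travel":[0,0,0],"twist":[0,0,0.157]},{"gripper":85,"travel":[0,0,0],"twist":[0,0,0.157]},{"gripper":85,"travel":[0,0,40],"twist":[0,0,0]},{"gripper":85,"travel":[0,0,0],"twist":[0,0,0]}]' 60
```

```text
time: 14.52
ee_pos: [0.5106, 0.0982, 0.1198]
tcp_rot: [-175.8, 1.0, 8.6]
wrist_force: [-0.1, -0.1, 0.1]
opening: 0.0852
grasp_force: 0.0
```

```bash
python3 -m crank '[{"gripper":85,"travel":[0,0,0],"twist":[0,0,0]}]' 60; python3 - <<'E'
from h import *
o=bot.get_obs();print(o['ee_pos'],o['tcp_rot'],o['q'])
E
```

```text
time: 14.65
ee_pos: [0.5125, 0.0994, 0.1239]
tcp_rot: [-175.8, 0.6, 8.7]
wrist_force: [0.1, -0.7, 1.1]
opening: 0.0856
grasp_force: 0.0
[0.51250492 0.09937339 0.1238594 ] [-175.78100568    0.61440687    8.72952723] [  8.67188583   0.94639273  -6.08510108  83.58716464   4.21837408
 179.94220535]
```

The last joint hit its limit (q6 = 180), so I'll turn the other way, to yaw 180. Nothing was near. I'll make the planner handle full rotation.

```bash
cat >> h.py <<'E'
def plan6(xyz,rpy,n):
    o=bot.get_obs(); p=np.array(o['ee_pos']); A=R.from_euler('xyz',o['tcp_rot'],degrees=True)
    rv=(A.inv()*R.from_euler('xyz',rpy,degrees=True)).as_rotvec()
    d=(np.array(xyz)-p)*1000/n
    for k in range(n):
        Rk=A*R.from_rotvec(rv*k/n); print(k,Rk.inv().apply(d).round(1).tolist(),(rv/n).round(4).tolist())
E
python3 - <<'E'
from h import *
plan6([.505,.15,.16],[180,0,90.3],9)
E
```

```text
0 [-0.0, -6.0, -3.6] [-0.0076, -0.0048, -0.1582]
1 [0.9, -5.9, -3.6] [-0.0076, -0.0048, -0.1582]
2 [1.8, -5.6, -3.7] [-0.0076, -0.0048, -0.1582]
3 [2.6, -5.2, -3.7] [-0.0076, -0.0048, -0.1582]
4 [3.4, -4.7, -3.8] [-0.0076, -0.0048, -0.1582]
5 [4.1, -4.1, -3.8] [-0.0076, -0.0048, -0.1582]
6 [4.7, -3.4, -3.9] [-0.0076, -0.0048, -0.1582]
7 [5.1, -2.6, -3.9] [-0.0076, -0.0048, -0.1582]
8 [5.4, -1.7, -4.0] [-0.0076, -0.0048, -0.1582]
```

```bash
python3 -m crank '[{"gripper":85,"travel":[0,-6,-3.6],"twist":[-0.0076,-0.0048,-0.158]},{"gripper":85,"travel":[0.9,-5.9,-3.6],"twist":[-0.0076,-0.0048,-0.158]},{"gripper":85,"travel":[1.8,-5.6,-3.7],"twist":[-0.0076,-0.0048,-0.158]},{"gripper":85,"travel":[2.6,-5.2,-3.7],"twist":[-0.0076,-0.0048,-0.158]},{"gripper":85,"travel":[3.4,-4.7,-3.8],"twist":[-0.0076,-0.0048,-0.158]},{"gripper":85,"travel":[4.1,-4.1,-3.8],"twist":[-0.0076,-0.0048,-0.158]},{"gripper":85,"travel":[4.7,-3.4,-3.9],"twist":[-0.0076,-0.0048,-0.158]},{"gripper":85,"travel":[5.1,-2.6,-3.9],"twist":[-0.0076,-0.0048,-0.158]},{"gripper":85,"travel":[5.4,-1.7,-4],"twist":[-0.0076,-0.0048,-0.158]},{"gripper":85,"travel":[0,0,0],"twist":[0,0,0]}]' 60; python3 - <<'E'
from h import *
plan6([.4935,.193,.12],[180,0,180.3],10)
E
```

```text
time: 15.9
ee_pos: [0.5056, 0.1506, 0.1612]
tcp_rot: [179.8, -0.1, 90.2]
wrist_force: [-0.3, -0.2, 0.3]
opening: 0.0848
grasp_force: 0.0
0 [4.2, -1.2, 4.1] [0.0003, 0.0002, -0.1572]
1 [4.4, -0.5, 4.1] [0.0003, 0.0002, -0.1572]
2 [4.4, 0.2, 4.1] [0.0003, 0.0002, -0.1572]
3 [4.3, 0.9, 4.1] [0.0003, 0.0002, -0.1572]
4 [4.1, 1.5, 4.1] [0.0003, 0.0002, -0.1572]
5 [3.8, 2.2, 4.1] [0.0003, 0.0002, -0.1572]
6 [3.5, 2.7, 4.1] [0.0003, 0.0002, -0.1572]
7 [3.0, 3.2, 4.1] [0.0003, 0.0002, -0.1572]
8 [2.4, 3.7, 4.1] [0.0003, 0.0002, -0.1572]
9 [1.8, 4.0, 4.1] [0.0003, 0.0002, -0.1572]
```

```bash
python3 -m crank '[{"gripper":85,"travel":[4.2,-1.2,4],"twist":[0,0,-0.157]},{"gripper":85,"travel":[4.4,-0.5,4],"twist":[0,0,-0.157]},{"gripper":85,"travel":[4.4,0.2,4],"twist":[0,0,-0.157]},{"gripper":85,"travel":[4.3,0.9,4],"twist":[0,0,-0.157]},{"gripper":85,"travel":[4.1,1.5,4],"twist":[0,0,-0.157]},{"gripper":85,"travel":[3.8,2.2,4],"twist":[0,0,-0.157]},{"gripper":85,"travel":[3.5,2.7,4],"twist":[0,0,-0.157]},{"gripper":85,"travel":[3,3.2,4],"twist":[0,0,-0.157]},{"gripper":85,"travel":[2.4,3.7,4],"twist":[0,0,-0.157]},{"gripper":85,"travel":[1.8,4,4],"twist":[0,0,-0.157]},{"gripper":85,"travel":[0,0,0],"twist":[0,0,0]}]' 60
```

```text
time: 17.27
ee_pos: [0.4933, 0.1921, 0.1198]
tcp_rot: [180.0, 0.0, 179.9]
wrist_force: [1.1, -0.0, 0.5]
opening: 0.0846
grasp_force: 0.0
```

```bash
python3 -m crank '[{"gripper":85,"travel":[0,0.9,40],"twist":[0,0,0]},{"gripper":85,"travel":[0,0,40],"twist":[0,0,0]},{"gripper":85,"travel":[0,0,24],"twist":[0,0,0]},{"gripper":85,"travel":[0,0,7],"twist":[0,0,0]},{"gripper":85,"travel":[0,0,0],"twist":[0,0,0]},{"gripper":50,"travel":[0,0,0],"twist":[0,0,0]},{"gripper":50,"travel":[0,0,0],"twist":[0,0,0]},{"gripper":50,"travel":[0,0,0],"twist":[0,0,0]},{"gripper":50,"travel":[0,0,0],"twist":[0,0,0]},{"gripper":50,"travel":[0,0,0],"twist":[0,0,0]}]' 60
```

```text
time: 18.52
ee_pos: [0.4944, 0.1931, 0.0103]
tcp_rot: [179.9, 0.2, -179.9]
wrist_force: [0.4, -1.0, 6.6]
opening: 0.059
grasp_force: 66.2
```

```bash
python3 -m crank '[{"gripper":50,"travel":[0,0,-10],"twist":[0,0,0]},{"gripper":50,"travel":[0,0,-40],"twist":[0,0,0]},{"gripper":50,"travel":[0,0,-40],"twist":[0,0,0]},{"gripper":50,"travel":[0,0,-20],"twist":[0,0,0]},{"gripper":50,"travel":[0,0,0],"twist":[0,0,0]}]' 60; python3 - <<'E'
from h import *
plan6([.4389,.3305,.125],[180,0,85.05],11)
E
```

```text
time: 19.15
ee_pos: [0.4942, 0.1931, 0.1206]
tcp_rot: [179.9, 0.2, -179.9]
wrist_force: [-0.3, -0.6, -3.0]
opening: 0.0588
grasp_force: 65.3
0 [5.0, 12.5, -0.4] [0.0004, 0.0001, 0.1508]
1 [6.8, 11.6, -0.4] [0.0004, 0.0001, 0.1508]
2 [8.5, 10.4, -0.4] [0.0004, 0.0001, 0.1508]
3 [10.0, 9.1, -0.4] [0.0004, 0.0001, 0.1508]
4 [11.2, 7.5, -0.4] [0.0004, 0.0001, 0.1508]
5 [12.2, 5.7, -0.4] [0.0004, 0.0001, 0.1508]
6 [12.9, 3.8, -0.4] [0.0004, 0.0001, 0.1508]
7 [13.3, 1.8, -0.4] [0.0004, 0.0001, 0.1508]
8 [13.5, -0.2, -0.4] [0.0004, 0.0001, 0.1508]
9 [13.3, -2.2, -0.4] [0.0004, 0.0001, 0.1508]
10 [12.8, -4.2, -0.4] [0.0004, 0.0001, 0.1508]
```

```bash
python3 -m crank '[{"gripper":50,"travel":[5,12.5,-0.4],"twist":[0,0,0.151]},{"gripper":50,"travel":[6.8,11.6,-0.4],"twist":[0,0,0.151]},{"gripper":50,"travel":[8.5,10.4,-0.4],"twist":[0,0,0.151]},{"gripper":50,"travel":[10,9.1,-0.4],"twist":[0,0,0.151]},{"gripper":50,"travel":[11.2,7.5,-0.4],"twist":[0,0,0.151]},{"gripper":50,"travel":[12.2,5.7,-0.4],"twist":[0,0,0.151]},{"gripper":50,"travel":[12.9,3.8,-0.4],"twist":[0,0,0.151]},{"gripper":50,"travel":[13.3,1.8,-0.4],"twist":[0,0,0.151]},{"gripper":50,"travel":[13.5,-0.2,-0.4],"twist":[0,0,0.151]},{"gripper":50,"travel":[13.3,-2.2,-0.4],"twist":[0,0,0.151]},{"gripper":50,"travel":[12.8,-4.2,-0.4],"twist":[0,0,0.151]},{"gripper":50,"travel":[0,0,0],"twist":[0,0,0]}]' 60
python3 - <<'E'
from h import *
c=bot.calibration('wrist');import pickle;pickle.dump(c,open('w5.pkl','wb'))
o=bot.get_obs();print(o['ee_pos'],o['tcp_rot'])
a=snap('wrist','w5.png');b=snap('scene','s5.png')
cv2.imwrite('pics/m5.png',np.hstack([cv2.resize(b[200:360,150:290],(350,400)),cv2.resize(a[150:],(450,217))[:,:,:] if 0 else cv2.resize(a,(450,400))])[:,:,::-1])
E
```

```text
time: 20.65
ee_pos: [0.4376, 0.3304, 0.1217]
tcp_rot: [-180.0, 0.1, 85.1]
wrist_force: [-0.1, 0.5, -2.5]
opening: 0.0593
grasp_force: 65.2
[0.4375763  0.3304437  0.12170113] [-1.79956196e+02  5.04478385e-02  8.50832163e+01]
```

View pics/m5.png

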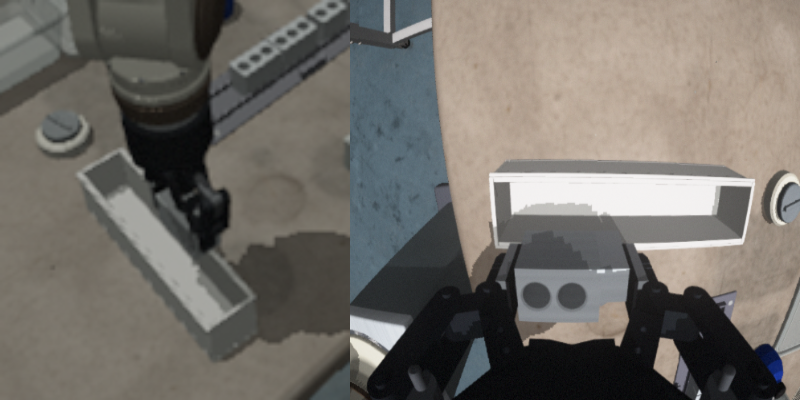

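The wrist view (right half) shows the held insert at (515–633, 268–322) over the near part of the box; the box rim corners are (491,175), (753,180), (744,244) and (497,247). I'll check the alignment in numbers, calibrating on the held insert.

```bash
python3 - <<'E'
from h import *
import pickle;c=pickle.load(open('w5.pkl','rb'))
W=lambda x,y,z:at_z('wrist',(x-350)*560/450,y*1.05,z,c)
p=[W(*q,.062) for q in [(491,175),(753,180),(744,244),(497,247)]];print('box',p,np.mean(p,0))
print('ins',[W(*q,.1514) for q in [(515,269),(633,269),(624,320),(520,322)]])
a=cv2.imread('pics/w5.png');cv2.imwrite('pics/c5.png',cv2.resize(a[170:350,160:520],(800,400),interpolation=cv2.INTER_CUBIC))
E
```

```text
box [array([0.3732, 0.3646, 0.062 ]), array([0.612 , 0.3421, 0.062 ]), array([0.6106, 0.2846, 0.062 ]), array([0.3679, 0.309 , 0.062 ])] [0.490925 0.325075 0.062   ]
ins [array([0.4089, 0.3423, 0.1514]), array([0.469 , 0.337 , 0.1514]), array([0.4647, 0.3082, 0.1514]), array([0.4058, 0.312 , 0.1514])]
```

View pics/c5.png

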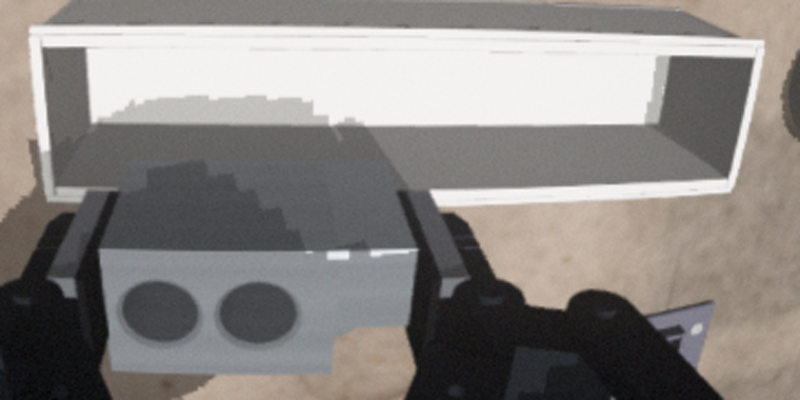

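The held insert reads within 1 mm of the robot's frame, so I trust the wrist figure for the box: centre (0.4909, 0.3245). I'll shift +3.5 mm in y and lower.

```bash
python3 -m crank '[{"gripper":50,"travel":[3.5,1.5,0],"twist":[0,0,0]},{"gripper":50,"travel":[0,0,20],"twist":[0,0,0]},{"gripper":50,"travel":[0,0,25],"twist":[0,0,0]},{"gripper":50,"travel":[0,0,20],"twist":[0,0,0]},{"gripper":50,"travel":[0,0,0],"twist":[0,0,0]}]' 60;  python3 -m crank '[{"gripper":50,"travel":[0,0,18],"twist":[0,0,0]},{"gripper":50,"travel":[0,0,13],"twist":[0,0,0]},{"gripper":50,"travel":[0,0,6],"twist":[0,0,0]},{"gripper":50,"travel":[0,0,0],"twist":[0,0,0]}]' 60
```

```text
time: 21.38
ee_pos: [0.4396, 0.3328, 0.0565]
tcp_rot: [-179.9, 0.1, 85.0]
wrist_force: [-0.7, -0.1, -1.5]
opening: 0.0586
grasp_force: 65.3
time: 21.88
ee_pos: [0.44, 0.3335, 0.0205]
tcp_rot: [180.0, 0.0, 85.0]
wrist_force: [-1.2, 0.4, -1.9]
opening: 0.0588
grasp_force: 65.3
```

```bash
python3 -m crank '[{"gripper":50,"travel":[0,0,5],"twist":[0,0,0]},{"gripper":50,"travel":[0,0,0],"twist":[0,0,0]}]' 60;  python3 -m crank '[{"gripper":50,"travel":[0,0,1.5],"twist":[0,0,0]},{"gripper":50,"travel":[0,0,0],"twist":[0,0,0]}]' 60
```

```text
time: 22.12
ee_pos: [0.4401, 0.3336, 0.0159]
tcp_rot: [180.0, -0.0, 85.0]
wrist_force: [0.0, 0.3, -1.0]
opening: 0.0593
grasp_force: 65.3
time: 22.38
ee_pos: [0.4402, 0.3336, 0.0145]
tcp_rot: [180.0, -0.0, 85.0]
wrist_force: [-0.7, 0.5, -1.4]
opening: 0.0589
grasp_force: 65.3
```

```bash
python3 -m crank '[{"gripper":50,"travel":[0,0,1],"twist":[0,0,0]},{"gripper":50,"travel":[0,0,0],"twist":[0,0,0]}]' 60;  python3 -m crank '[{"gripper":50,"travel":[0,0,0.5],"twist":[0,0,0]},{"gripper":50,"travel":[0,0,0],"twist":[0,0,0]}]' 60
```

```text
time: 22.62
ee_pos: [0.4403, 0.3338, 0.0143]
tcp_rot: [179.9, -0.0, 85.0]
wrist_force: [-2.5, -1.3, 5.4]
opening: 0.0588
grasp_force: 66.2
time: 22.88
ee_pos: [0.4403, 0.3338, 0.0143]
tcp_rot: [179.9, -0.1, 85.0]
wrist_force: [-3.8, -3.0, 10.5]
opening: 0.0586
grasp_force: 66.8
```

```bash
python3 -m crank '[{"gripper":50,"travel":[0,0,-1.2],"twist":[0,0,0]},{"gripper":66,"travel":[0,0,0],"twist":[0,0,0]},{"gripper":70,"travel":[0,0,0],"twist":[0,0,0]},{"gripper":70,"travel":[0,0,-10],"twist":[0,0,0]},{"gripper":70,"travel":[0,0,-40],"twist":[0,0,0]},{"gripper":70,"travel":[0,0,-60],"twist":[0,0,0]},{"gripper":70,"travel":[0,0,-50],"twist":[0,0,0]},{"gripper":70,"travel":[0,0,0],"twist":[0,0,0]}]' 60; python3 - <<'E'
from h import *
plan6([.6235,-.053,.18],[180,0,90.4],9)
E
```

```text
time: 23.88
ee_pos: [0.4415, 0.3347, 0.1795]
tcp_rot: [179.6, -0.3, 85.0]
wrist_force: [0.6, 0.6, -0.3]
opening: 0.0702
grasp_force: 0.0
0 [-41.1, 23.9, -0.1] [0.0008, -0.0006, -0.0105]
1 [-41.4, 23.5, -0.1] [0.0008, -0.0006, -0.0105]
2 [-41.6, 23.0, -0.1] [0.0008, -0.0006, -0.0105]
3 [-41.9, 22.6, -0.1] [0.0008, -0.0006, -0.0105]
4 [-42.1, 22.2, -0.1] [0.0008, -0.0006, -0.0105]
5 [-42.3, 21.7, -0.1] [0.0008, -0.0006, -0.0105]
6 [-42.6, 21.3, -0.1] [0.0008, -0.0006, -0.0105]
7 [-42.8, 20.8, -0.1] [0.0008, -0.0006, -0.0105]
8 [-43.0, 20.4, -0.1] [0.0008, -0.0006, -0.0105]
```

```bash
python3 -m crank '[{"gripper":60,"travel":[-41,24,0],"twist":[0,0,-0.0105]},{"gripper":60,"travel":[-41.4,23.5,0],"twist":[0,0,-0.0105]},{"gripper":60,"travel":[-41.6,23,0],"twist":[0,0,-0.0105]},{"gripper":60,"travel":[-41.9,22.6,0],"twist":[0,0,-0.0105]},{"gripper":60,"travel":[-42.1,22.2,0],"twist":[0,0,-0.0105]},{"gripper":60,"travel":[-42.3,21.7,0],"twist":[0,0,-0.0105]},{"gripper":60,"travel":[-42.6,21.3,0],"twist":[0,0,-0.0105]},{"gripper":60,"travel":[-42.8,20.8,0],"twist":[0,0,-0.0105]},{"gripper":60,"travel":[-43,20.4,0],"twist":[0,0,-0.0105]},{"gripper":60,"travel":[0,0,0],"twist":[0,0,0]},{"gripper":60,"travel":[0,0,0],"twist":[0,0,0]}]' 60
python3 - <<'E'
from h import *
o=bot.get_obs();print(o['ee_pos'],o['tcp_rot'])
c=bot.calibration('wrist');import pickle;pickle.dump(c,open('w6.pkl','wb'));a=snap('wrist','w6.png');b=snap('top','t6.png')
cv2.imwrite('pics/m6.png',np.hstack([a,cv2.copyMakeBorder(cv2.resize(b[190:310,125:185],(200,400),interpolation=cv2.INTER_CUBIC),0,20,0,0,0)])[:,:,::-1])
E
```

```text
time: 25.25
ee_pos: [0.6217, -0.0539, 0.1735]
tcp_rot: [-180.0, -0.0, 90.3]
wrist_force: [0.3, 0.3, -0.3]
opening: 0.0601
grasp_force: 0.0
[ 0.6216856  -0.0539092   0.17351577] [-1.79969251e+02 -3.67243420e-02  9.03465086e+01]
```

View pics/m6.png

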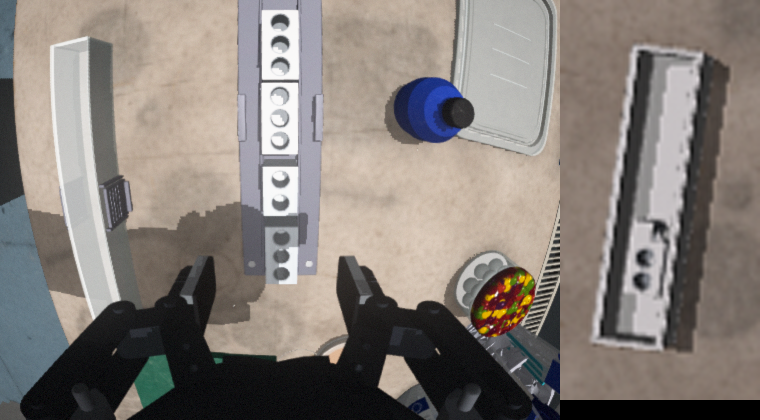

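The top inset shows the chipped insert standing upright in the near half of the box. In the wrist view the short insert's top is at (263–298, 167–213), and the cover is still standing on the left.

```bash
python3 - <<'E'
from h import *
import pickle;c=pickle.load(open('w6.pkl','rb'))
W=lambda u,v,z:at_z('wrist',u,v,z,c)
p=[W(u,v,.044) for u,v in [(263.5,167),(297.5,167),(298.5,213.5),(264.5,213.5)]];print(p,np.mean(p,0))
print('third',[W(u,v,.044) for u,v in [(262,83),(298,83),(298,154),(262,154)]])
E
```

```text
[array([ 0.6103, -0.0287,  0.044 ]), array([ 0.6392, -0.0285,  0.044 ]), array([ 0.6411, -0.0705,  0.044 ]), array([ 0.6109, -0.0706,  0.044 ])] [ 0.625375 -0.049575  0.044   ]
third [array([0.6091, 0.0423, 0.044 ]), array([0.6385, 0.0425, 0.044 ]), array([ 0.6394, -0.0173,  0.044 ]), array([ 0.609 , -0.0175,  0.044 ])]
```

```bash
python3 -m crank '[{"gripper":60,"travel":[4.2,3.2,40],"twist":[0,0,0]},{"gripper":60,"travel":[0,0,50],"twist":[0,0,0]},{"gripper":60,"travel":[0,0,40],"twist":[0,0,0]},{"gripper":60,"travel":[0,0,20],"twist":[0,0,0]},{"gripper":60,"travel":[0,0,8],"twist":[0,0,0]},{"gripper":60,"travel":[0,0,0],"twist":[0,0,0]},{"gripper":20,"travel":[0,0,0],"twist":[0,0,0]},{"gripper":20,"travel":[0,0,0],"twist":[0,0,0]},{"gripper":20,"travel":[0,0,0],"twist":[0,0,0]},{"gripper":20,"travel":[0,0,0],"twist":[0,0,0]},{"gripper":20,"travel":[0,0,0],"twist":[0,0,0]}]' 60
```

```text
time: 26.72
ee_pos: [0.6262, -0.0499, 0.0178]
tcp_rot: [179.8, -0.0, 90.4]
wrist_force: [-0.8, -0.2, 6.1]
opening: 0.0291
grasp_force: 60.4
```

```bash
python3 -m crank '[{"gripper":20,"travel":[0,0,-10],"twist":[0,0,0]},{"gripper":20,"travel":[0,0,-40],"twist":[0,0,0]},{"gripper":20,"travel":[0,0,-30],"twist":[0,0,0]},{"gripper":20,"travel":[40,-21,0],"twist":[0,0,0]},{"gripper":20,"travel":[40,-21,0],"twist":[0,0,0]},{"gripper":20,"travel":[40,-21,0],"twist":[0,0,0]},{"gripper":20,"travel":[40,-21,0],"twist":[0,0,0]},{"gripper":20,"travel":[40,-21,0],"twist":[0,0,0]},{"gripper":20,"travel":[40,-21,0],"twist":[0,0,0]},{"gripper":20,"travel":[0,0,30],"twist":[0,0,0]},{"gripper":20,"travel":[0,0,30],"twist":[0,0,0]},{"gripper":20,"travel":[0,0,0],"twist":[0,0,0]}]' 60
```

```text
time: 28.22
ee_pos: [0.4962, 0.189, 0.0346]
tcp_rot: [-179.8, 0.1, 90.4]
wrist_force: [-0.0, -0.6, -1.0]
opening: 0.0288
grasp_force: 59.6
```

```bash
python3 -m crank '[{"gripper":20,"travel":[0,0,12],"twist":[0,0,0]},{"gripper":20,"travel":[0,0,6],"twist":[0,0,0]},{"gripper":20,"travel":[0,0,1.5],"twist":[0,0,0]},{"gripper":20,"travel":[0,0,0],"twist":[0,0,0]}]' 60; python3 -m crank '[{"gripper":20,"travel":[0,0,1.5],"twist":[0,0,0]},{"gripper":20,"travel":[0,0,0],"twist":[0,0,0]}]' 60
```

```text
time: 28.72
ee_pos: [0.498, 0.1894, 0.017]
tcp_rot: [179.9, -0.0, 90.4]
wrist_force: [0.3, 0.5, -0.6]
opening: 0.0292
grasp_force: 59.6
time: 28.98
ee_pos: [0.4978, 0.1895, 0.0153]
tcp_rot: [179.9, -0.0, 90.4]
wrist_force: [-0.1, -0.5, -1.5]
opening: 0.0288
grasp_force: 59.6
```

```bash
python3 -m crank '[{"gripper":20,"travel":[0,0,1.3],"twist":[0,0,0]},{"gripper":20,"travel":[0,0,0],"twist":[0,0,0]}]' 60; python3 -m crank '[{"gripper":20,"travel":[0,0,0.8],"twist":[0,0,0]},{"gripper":20,"travel":[0,0,0],"twist":[0,0,0]}]' 60
```

```text
time: 29.22
ee_pos: [0.4978, 0.1894, 0.0139]
tcp_rot: [180.0, -0.0, 90.4]
wrist_force: [0.2, -0.2, -0.7]
opening: 0.029
grasp_force: 59.8
time: 29.48
ee_pos: [0.4978, 0.1894, 0.0138]
tcp_rot: [179.9, -0.0, 90.4]
wrist_force: [-2.7, -0.9, 4.4]
opening: 0.0286
grasp_force: 60.6
```

```bash
python3 -m crank '[{"gripper":40,"travel":[0,0,-0.5],"twist":[0,0,0]},{"gripper":50,"travel":[0,0,0],"twist":[0,0,0]},{"gripper":60,"travel":[0,0,-20],"twist":[0,0,0]},{"gripper":80,"travel":[0,0,-50],"twist":[0,0,0]},{"gripper":80,"travel":[0,0,-40],"twist":[0,0,0]},{"gripper":80,"travel":[0,0,0],"twist":[0,0,0]}]' 60; python3 -m crank '[{"gripper":80,"travel":[0,0,0],"twist":[0,0,-0.156]},{"gripper":80,"travel":[0,0,0],"twist":[0,0,-0.157]},{"gripper":80,"travel":[0,0,0],"twist":[0,0,-0.157]},{"gripper":80,"travel":[0,0,0],"twist":[0,0,-0.157]},{"gripper":80,"travel":[0,0,0],"twist":[0,0,-0.157]},{"gripper":80,"travel":[0,0,0],"twist":[0,0,-0.157]},{"gripper":80,"travel":[0,0,0],"twist":[0,0,-0.157]},{"gripper":80,"travel":[0,0,0],"twist":[0,0,-0.157]},{"gripper":80,"travel":[0,0,0],"twist":[0,0,-0.157]},{"gripper":80,"travel":[0,0,0],"twist":[0,0,-0.157]},{"gripper":80,"travel":[0,0,0],"twist":[0,0,0]}]' 60
```

```text
time: 30.22
ee_pos: [0.4993, 0.19, 0.1271]
tcp_rot: [179.7, -0.1, 90.4]
wrist_force: [-0.2, 0.8, -0.6]
opening: 0.0802
grasp_force: 0.0
time: 31.6
ee_pos: [0.4973, 0.1893, 0.1225]
tcp_rot: [-180.0, -0.0, -179.8]
wrist_force: [-0.5, 0.3, 0.6]
opening: 0.0801
grasp_force: 0.0
```

```bash
python3 -m crank '[{"gripper":80,"travel":[-0.5,0,40],"twist":[0,0,0]},{"gripper":80,"travel":[0,0,40],"twist":[0,0,0]},{"gripper":80,"travel":[0,0,25],"twist":[0,0,0]},{"gripper":80,"travel":[0,0,7],"twist":[0,0,0]},{"gripper":80,"travel":[0,0,0],"twist":[0,0,0]},{"gripper":35,"travel":[0,0,0],"twist":[0,0,0]},{"gripper":35,"travel":[0,0,0],"twist":[0,0,0]},{"gripper":35,"travel":[0,0,0],"twist":[0,0,0]},{"gripper":35,"travel":[0,0,0],"twist":[0,0,0]},{"gripper":35,"travel":[0,0,0],"twist":[0,0,0]}]' 60; python3 -m crank '[{"gripper":35,"travel":[0,0,-10],"twist":[0,0,0]},{"gripper":35,"travel":[0,0,-40],"twist":[0,0,0]},{"gripper":35,"travel":[0,0,-40],"twist":[0,0,0]},{"gripper":35,"travel":[0,0,-20],"twist":[0,0,0]},{"gripper":35,"travel":[0,0,0],"twist":[0,0,0]}]' 60; python3 - <<'E'
from h import *
plan6([.5433,.3210,.125],[180,0,85.05],11)
E
```

```text
time: 32.85
ee_pos: [0.4991, 0.1897, 0.0129]
tcp_rot: [179.9, 0.2, -179.7]
wrist_force: [0.3, 0.6, 6.0]
opening: 0.0428
grasp_force: 62.4
time: 33.48
ee_pos: [0.499, 0.1897, 0.1235]
tcp_rot: [179.9, 0.2, -179.7]
wrist_force: [0.8, 0.1, -1.8]
opening: 0.0432
grasp_force: 61.4
0 [-4.1, 11.9, -0.1] [0.0004, 0.0001, 0.1511]
1 [-2.2, 12.4, -0.1] [0.0004, 0.0001, 0.1511]
2 [-0.4, 12.6, -0.1] [0.0004, 0.0001, 0.1511]
3 [1.5, 12.5, -0.1] [0.0004, 0.0001, 0.1511]
4 [3.4, 12.1, -0.1] [0.0004, 0.0001, 0.1511]
5 [5.2, 11.5, -0.1] [0.0004, 0.0001, 0.1511]
6 [6.9, 10.6, -0.1] [0.0004, 0.0001, 0.1511]
7 [8.4, 9.4, -0.1] [0.0004, 0.0001, 0.1511]
8 [9.7, 8.0, -0.1] [0.0004, 0.0001, 0.1511]
9 [10.8, 6.5, -0.1] [0.0004, 0.0001, 0.1511]
10 [11.6, 4.8, -0.1] [0.0004, 0.0001, 0.1511]
```

```bash
python3 -m crank '[{"gripper":35,"travel":[-4.1,11.9,0],"twist":[0,0,0.151]},{"gripper":35,"travel":[-2.2,12.4,0],"twist":[0,0,0.151]},{"gripper":35,"travel":[-0.4,12.6,0],"twist":[0,0,0.151]},{"gripper":35,"travel":[1.5,12.5,0],"twist":[0,0,0.151]},{"gripper":35,"travel":[3.4,12.1,0],"twist":[0,0,0.151]},{"gripper":35,"travel":[5.2,11.5,0],"twist":[0,0,0.151]},{"gripper":35,"travel":[6.9,10.6,0],"twist":[0,0,0.151]},{"gripper":35,"travel":[8.4,9.4,0],"twist":[0,0,0.151]},{"gripper":35,"travel":[9.7,8,0],"twist":[0,0,0.151]},{"gripper":35,"travel":[9.8,6.5,0],"twist":[0,0,0.151]},{"gripper":35,"travel":[10.6,4.8,0],"twist":[0,0,0.151]},{"gripper":35,"travel":[0,0,0],"twist":[0,0,0]}]' 60; python3 -m crank '[{"gripper":35,"travel":[0,0,0],"twist":[0,0,0]}]'
```

```text
time: 34.98
ee_pos: [0.5423, 0.3188, 0.12]
tcp_rot: [-179.9, 0.1, 85.2]
wrist_force: [-1.2, -1.7, -1.0]
opening: 0.0428
grasp_force: 61.5
time: 35.1
ee_pos: [0.5423, 0.3182, 0.1208]
tcp_rot: [-180.0, 0.0, 85.3]
wrist_force: [-0.2, 0.5, -1.8]
opening: 0.0429
grasp_force: 61.5
```

Bottom is at about 0.108. I'll lower it 85 mm, with a contact check half way.

```bash
python3 -m crank '[{"gripper":35,"travel":[0.8,0,20],"twist":[0,0,0.003]},{"gripper":35,"travel":[0,0,25],"twist":[0,0,0]},{"gripper":35,"travel":[0,0,20],"twist":[0,0,0]},{"gripper":35,"travel":[0,0,0],"twist":[0,0,0]}]' 60;  python3 -m crank '[{"gripper":35,"travel":[0,0,16],"twist":[0,0,0]},{"gripper":35,"travel":[0,0,12],"twist":[0,0,0]},{"gripper":35,"travel":[0,0,6],"twist":[0,0,0]},{"gripper":35,"travel":[0,0,0],"twist":[0,0,0]}]' 60
```

```text
time: 35.6
ee_pos: [0.5419, 0.3187, 0.0549]
tcp_rot: [-179.9, 0.1, 85.0]
wrist_force: [0.3, -0.1, -1.0]
opening: 0.0427
grasp_force: 61.4
time: 36.1
ee_pos: [0.5426, 0.3194, 0.0222]
tcp_rot: [180.0, 0.0, 84.9]
wrist_force: [0.8, -0.5, -0.7]
opening: 0.0427
grasp_force: 61.4
```

Floor contact is expected at TCP 0.0169.

```bash
python3 -m crank '[{"gripper":35,"travel":[0,0,4],"twist":[0,0,0]},{"gripper":35,"travel":[0,0,0],"twist":[0,0,0]}]' 60;  python3 -m crank '[{"gripper":35,"travel":[0,0,1.3],"twist":[0,0,0]},{"gripper":35,"travel":[0,0,0],"twist":[0,0,0]}]' 60; python3 -m crank '[{"gripper":35,"travel":[0,0,0.8],"twist":[0,0,0]},{"gripper":35,"travel":[0,0,0],"twist":[0,0,0]}]' 60
```

```text
time: 36.35
ee_pos: [0.5429, 0.3196, 0.0187]
tcp_rot: [180.0, -0.0, 84.9]
wrist_force: [0.0, 0.2, -1.7]
opening: 0.0429
grasp_force: 61.4
time: 36.6
ee_pos: [0.5429, 0.3196, 0.0174]
tcp_rot: [180.0, -0.0, 84.9]
wrist_force: [-0.1, 0.7, -1.7]
opening: 0.0431
grasp_force: 61.4
time: 36.85
ee_pos: [0.543, 0.3196, 0.017]
tcp_rot: [179.9, -0.0, 84.9]
wrist_force: [-0.7, -0.7, 1.3]
opening: 0.0427
grasp_force: 61.9
```

```bash
python3 -m crank '[{"gripper":50,"travel":[0,0,-0.5],"twist":[0,0,0]},{"gripper":58,"travel":[0,0,0],"twist":[0,0,0]},{"gripper":58,"travel":[0,0,0],"twist":[0,0,0]},{"gripper":58,"travel":[0,0,-10],"twist":[0,0,0]},{"gripper":58,"travel":[0,0,-40],"twist":[0,0,0]},{"gripper":58,"travel":[0,0,-60],"twist":[0,0,0]},{"gripper":58,"travel":[0,0,-50],"twist":[0,0,0]},{"gripper":58,"travel":[-50,-30,0],"twist":[0,0,0]},{"gripper":58,"travel":[-55,-30,0],"twist":[0,0,0]},{"gripper":58,"travel":[-55,-30,0],"twist":[0,0,0]},{"gripper":58,"travel":[-55,-30,0],"twist":[0,0,0]},{"gripper":58,"travel":[-50,-30,0],"twist":[0,0,0]}]' 60
python3 -m crank '[{"gripper":58,"travel":[-55,-10,0],"twist":[0,0,0]},{"gripper":58,"travel":[-55,-10,0],"twist":[0,0,0]},{"gripper":58,"travel":[-55,0,0],"twist":[0,0,0]},{"gripper":58,"travel":[-55,0,0],"twist":[0,0,0]},{"gripper":58,"travel":[0,0,0],"twist":[0,0,0]},{"gripper":58,"travel":[0,0,0],"twist":[0,0,0]}]'
python3 - <<'E'
from h import *
b=snap('top','t9.png');a=cv2.imread('pics/top0.png');g0=cv2.cvtColor(a,cv2.COLOR_BGR2GRAY);g=cv2.cvtColor(b,cv2.COLOR_RGB2GRAY)
d=cv2.absdiff(g0,g);_,m=cv2.threshold(d,30,255,0);m=cv2.morphologyEx(m,cv2.MORPH_CLOSE,np.ones((5,5)))
n,_,s,_=cv2.connectedComponentsWithStats(m);print(s[s[:,4]>12][1:].tolist())
sub=g[200:298,134:172];print('box');
for r in sub[::3]: print(''.join(' .:-=+*#%@'[min(9,v*10//256)] for v in r))
print('case')
for r in g[188:220,205:330]: print(''.join(' .:-=+*#%@'[min(9,v*10//256)] for v in r))
E
```

```text
time: 38.35
ee_pos: [0.3689, 0.0678, 0.1777]
tcp_rot: [179.9, -0.0, 85.0]
wrist_force: [0.1, -0.8, 1.1]
opening: 0.0579
grasp_force: 0.0
time: 39.1
ee_pos: [0.3308, -0.1482, 0.1773]
tcp_rot: [179.9, -0.0, 84.9]
wrist_force: [-0.5, 0.8, -0.8]
opening: 0.058
grasp_force: 0.0
[[207, 193, 121, 24, 2272], [148, 221, 15, 19, 224], [144, 255, 14, 25, 265], [234, 261, 120, 26, 2179], [188, 295, 204, 125, 11127], [453, 354, 72, 66, 1906], [514, 377, 25, 17, 63], [532, 387, 28, 33, 626]]
box<stdin>:6: RuntimeWarning: overflow encountered in scalar multiply
Traceback (most recent call last):
OverflowError: Python integer 256 out of bounds for uint8
```

The differences from the first top view are only the case, the cover's new place, the arm, and two upright-sized footprints in the box (short at rows 221–240, chipped at 255–280). No bystander moved, so I'm handing in.

```bash
python3 -c "
from workcell import bot
print(bot.job_done())"
```

```text
the job is handed in; nothing more can be done
None
```

I handed the job in at about 39 s: the cover stands on the bench in front of the case, and the chipped and short inserts are upright on the floor of the reject box. The three sound inserts are still in the case, and the last top-view comparison showed no bystander moved. I checked the short insert's final placing only by its contact force and footprint in that comparison, because I had used up my picture views.

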